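Feel a linear slide for its tight spot

TASK

Check the linear slide on the bench for its one tight spot: by the grip post, stroke the carriage all the way to the left end stop, then all the way to the right end stop, coming gently against the rubber buffers and never forcing them. Then bring the carriage back and leave it let go and standing in the middle of the tight spot, so that the place can be dressed. Leave the bottle, the stopper and the box beside the slide where they are.

Things in the scene. Friction and masses are not known exactly. Their poses are not given: they have to be found in the camera images.
- slide_base: linear slide fixed to the bench: aluminium base plate 90 x 330 x 12 mm, 24 mm wide steel rail, an end block (top at 52 mm) with a rubber buffer at either end. Origin: centre of the underside; y axis along the rail to the left end (seen from the robot), z up. Its one tight spot cannot be seen; the spot's centre is at least 30 mm of carriage travel from either end stop
- carriage (a joint): carriage position along the base's y axis, m; 0 at mid travel, + to the left; touches the buffers at about +0.090 and -0.090, they yield about 5 N per mm. Steel, 64 x 80 mm, top at 44 mm. Drag about 2 N; within 15 mm either side of the tight spot's centre it is 6 to 11 N: most just on going in, about 9 N at the middle, least on coming out
- grip_post (a point): point on the axis of the black round grip post on the middle of the carriage, 70 mm above the bench. The post is upright, 24 mm in diameter, its grip from 46 mm (a wider 34 mm collar below) to 90 mm above the bench; it neither turns nor lifts
- amber_bottle: small brown bottle, 39 mm diameter, 89 mm tall, standing loose beyond the left end of the slide; origin at the centre of its underside
- rubber_stopper: red-brown rubber stopper, 39 mm diameter, 30 mm tall, loose in front of the slide; origin at the centre of its underside
- stain_box: small clear-lidded box, 49 x 59 x 58 mm, standing loose behind the right end of the slide; origin at the centre of its underside

How it is judged:
By the outcome, as a careful person would: the job done as asked, in the order asked, and still so for the second after the job is handed in, with the robot touching nothing.
It also fails if it takes over 54 s, if anything falls off the work surface, if the arm or the gripper's body presses on something with over 40 N, if the wrist force passes 120 N, or if a joint passes its speed limit or range.

ROBOT

A 6-joint arm with a two-finger parallel gripper is mounted at the origin on the work surface; the furniture and walls round the work are solid. World frame = base frame: x ahead of the robot, y to its left, z up, the work surface at z = 0. Lengths are in m, angles in rad, forces in N, time in s.
With the tool pointing down it reaches from about 0.25 to 0.775 m from the base axis. Payload 4 kg.
Tool frame: the origin (TCP) lies on the centre line of the jaws, within the pads' length; the fingertips stand 19 mm ahead of it and the grasp point (between the pads) is the TCP (arm.finger_overhang is the z of the fingertips in the tool frame, in m); z points along the fingers, y is the line along which they close (so a half turn about z gives the same grasp; the last joint's range is limited). The gripper opens to 85 mm and grips with 20 to 120 N. Pads are 22 mm wide; open, the fingers measure 114 mm over their backs; the gripper's body (76 mm by 85 mm) begins 54 mm behind the grasp point. The pads swing forward as they close: fully open they stand 13 mm farther back than shut.
Start: joints at [-1.37, 0.087, 1.371, -0, 1.684, -0.103], TCP at [0.165, -0.525, 0.25] pointing down, gripper open.
Joint ranges: [-3.1, 3.1], [-0.76, 2.03], [0.27, 2.55], [-1.08, 4.22], [0.17, 2.65], [-2.57, 2.57]. Speed limits (rad/s): [2.79, 2.79, 3.14, 3.14, 3.14, 3.14].

INTERFACE

Orientations are given as a rotation vector (axis times angle).
In Python, from station import arm gives the robot as it stands. The module is installed in compiled form; this text tells all that it offers.
- The arm moves only by the shell command python3 -m handwheel 'ROWS' [OPENING] [FORCE]. ROWS is JSON, a list of rows, each an object of numbers: "tx", "ty", "tz": the shift along the tool's x, y, z in m; "rx", "ry", "rz": the turn, a rotation vector about the tool's x, y, z in degrees. In form: [{"tx": .., "ty": .., "tz": .., "rx": .., "ry": .., "rz": ..}, ...]. A call has 1 to 20 rows; each row shifts and turns the commanded pose from where the row before left it, along the tool's axes as they then stand; what a row does not reach is not made up. A row lasts 1/8 s, in which the tool goes at most 62.5 mm and 10.7 degrees, less where a joint would pass 70% of its speed; a pose out of reach is approached as far as the arm can. A call is refused whole if a number of a shift passes 0.0625 or a number of a turn 10.7, either way. A call with a gripper value outside its range is refused whole. OPENING is the opening, from 0 (shut) to 1 (fully open), set as the call begins (- or left out, the last holds). The fingers move at their own pace and stop on an object; FORCE is the grip in N (left out, the last holds). Time passes only in rows, so rows that do not move let the fingers close. It gives the time, the measured TCP pose, the force, the opening and the grip force at its end, in the units of the state.
- arm.state(): the state, without advancing time (a new reading comes with each control period).
- arm.grab_frame(name): name is "scene" or "side" or "wrist"; returns (picture, depth): 420x560x3 uint8, red, green, blue; 420x560 float32, m along the optical axis (not along the pixel's ray), 0 where there is no reading.
- arm.get_calibration(name): a dict with "intrinsics" (3x3 intrinsics, pixels), "dist" ([k1, k2, p1, p2, k3] as OpenCV has them; the pictures are not rectified), "extrinsics" (4x4, takes a point from camera to world coordinates). Camera axes: x right, y down, z forward; pixel columns grow to the right and rows downward; lengths in m; the calibration is good to about 2 mm. A picture is of the moment at which its call begins: read the wrist's pose just before it. get_calibration takes no time and is no camera call; for the wrist camera it gives the pose at the moment of the call.
- arm.hand_in(): hands the job in; it is judged then, once.
The state is a dict: "t": time; "q": joint angles; "joint_vel": joint speeds; "joint_torque": joint torques, N m; "tool_pos": TCP position; "tool_rot": TCP orientation; "contact_force": force on the tool from outside, world axes, zero at the start; "ft_torque": the same for the moment, N m; "width": finger opening in m; "grip_force": force on a finger pad.
Only numpy, scipy, OpenCV 4.12 (cv2) and the standard library are available. Lean on these libraries where they do the work, as an engineer would, in place of code of your own. Each camera call takes 0.05 s, during which the arm holds its last target. There are 200 camera calls.

## Working session

There is one attempt and no reset: what is moved stays moved. The work goes in short steps, Python scripts to look and compute and a shell command to move; the robot and the scene stay as the last step left them, time stands still between calls to the robot, and variables do not carry over. Pictures are saved under pics/ and viewed, at most 10 in all, crops included, and the job is handed in when it is done.

```bash
mkdir -p pics; python3 - <<'E'
from station import arm
import cv2,numpy as np
s=arm.state();print({k:np.round(v,3).tolist() for k,v in s.items()},arm.finger_overhang)
a=[]
for n in("scene","side"):
    p,d=arm.grab_frame(n);np.savez(f"{n}.npz",p=p,d=d,**arm.get_calibration(n));cv2.imwrite(f"pics/{n}.png",p[:,:,::-1])
E
```

```text
{'t': 0.0, 'q': [-1.37, 0.088, 1.372, 0.0, 1.684, -0.103], 'joint_vel': [-0.001, 0.001, -0.0, 0.0, -0.001, -0.001], 'joint_torque': [-0.0, -35.187, -31.327, -0.0, 0.011, 0.0], 'tool_pos': [0.164, -0.524, 0.249], 'tool_rot': [-3.103, -0.475, 0.0], 'contact_force': [0.528, -0.002, 0.153], 'ft_torque': [0.028, 0.014, -0.019], 'grip_force': 0.0, 'width': 0.086} 0.019
```

View pics/scene.png

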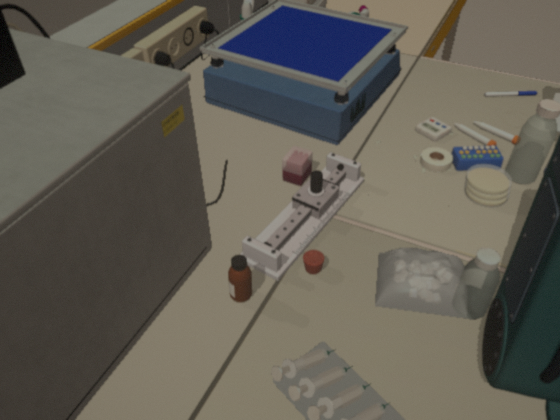

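View pics/side.png

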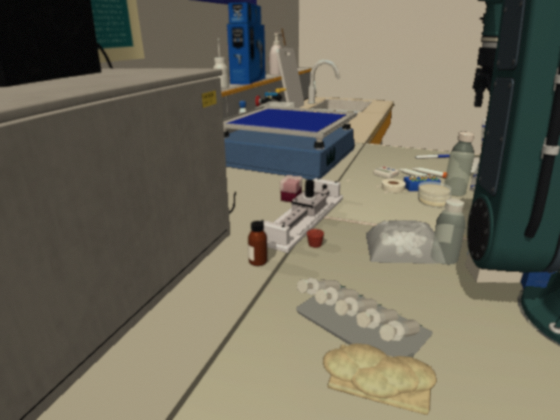

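The scene view shows the post top at about (316,178), the end blocks at (263,250) and (344,168), the bottle at (240,280), the stopper at (314,262) and the box at (297,167). The carriage stands right of the middle.

```bash
cat > h.py <<'E'
import numpy as np,cv2
def cloud(z):
    d=z['d'];h,w=d.shape;u,v=np.meshgrid(np.arange(w),np.arange(h))
    n=cv2.undistortPoints(np.stack([u,v],-1).reshape(-1,1,2).astype(float),z['intrinsics'],z['dist']).reshape(h,w,2)
    P=np.dstack([n*d[...,None],d]);E=z['extrinsics'];return P@E[:3,:3].T+E[:3,3]
E
python3 - <<'E'
from h import *
z=np.load('scene.npz');W=cloud(z)
for n,(u,v) in dict(post=(316,176),postb=(316,185),L=(263,243),L1=(250,241),L2=(275,258),R=(344,160),R1=(332,158),R2=(358,168),bot=(239,261),stop=(314,255),box=(298,157),bench=(340,250),plate=(290,240)).items():print(n,np.round(np.median(W[v-1:v+2,u-1:u+2].reshape(-1,3),0),4))
m=np.zeros(W.shape[:2],bool);m[145:275,240:370]=1
# end block tops and post top
top=m&(abs(W[...,2]-.052)<.003)
p=W[top];
n,l,st,c=cv2.connectedComponentsWithStats(top.astype(np.uint8))
for i in range(1,n):
    if st[i,4]>15:
        q=W[l==i];print(st[i],np.round(q.mean(0),4),cv2.minAreaRect((q[:,:2]*1000).astype(np.float32)))
q=W[m&(W[...,2]>.075)&(W[...,2]<.1)];print(len(q))
tp=np.zeros_like(m);tp[168:200,305:328]=1
q=W[tp&(W[...,2]>.06)];print('post',len(q),q.mean(0),q.min(0),q.max(0))
q=W[tp&(W[...,2]>.087)];print('posttop',len(q),q.mean(0),q.min(0),q.max(0))
E
```

```text
post [ 0.5625 -0.2275  0.0879]
postb [ 0.5601 -0.2243  0.0691]
L [ 0.5915 -0.0637  0.0452]
L1 [ 0.6125 -0.0517  0.0518]
L2 [ 0.5558 -0.038   0.0477]
R [ 0.547  -0.3469  0.05  ]
R1 [ 0.5733 -0.3439  0.0486]
R2 [ 0.5126 -0.3381  0.0456]
bot [0.5898 0.0238 0.087 ]
stop [ 0.5048 -0.0889  0.0282]
box [ 0.636  -0.3061  0.0574]
bench [ 0.4757 -0.1475 -0.0012]
plate [ 0.5665 -0.1201  0.0109]
[327 153  34  15 149] [ 0.5475 -0.3448  0.0508] ((548.9100952148438, -344.2795104980469), (19.85141372680664, 72.35134887695312), 82.85198974609375)
[282 154  30  15  76] [ 0.6324 -0.2923  0.0523] ((629.1727294921875, -296.75653076171875), (65.59626007080078, 32.2774772644043), 43.88501739501953)
[310 189  12   5  25] [ 0.562  -0.2261  0.052 ] ((562.6021118164062, -226.16354370117188), (22.207246780395508, 9.64577865600586), 8.832403182983398)
[242 236  39  23 271] [ 0.5894 -0.0486  0.051 ] ((590.213134765625, -48.837554931640625), (18.931123733520508, 75.17904663085938), 82.28673553466797)
222
post 207 [ 0.5597767  -0.22223169  0.08453289] [ 0.28238037 -0.2472877   0.06003823] [0.57602864 0.48748131 0.71037782]
posttop 62 [ 0.55503019 -0.2098868   0.10863109] [ 0.28238037 -0.24381057  0.08703159] [0.57522675 0.48748131 0.71037782]
```

```bash
python3 -m handwheel '[{"rz":8.4},{"rz":8.4},{"rz":8.5},{"tx":0.0356,"ty":-0.0349},{"tx":0.0356,"ty":-0.0349},{"tx":0.0356,"ty":-0.0349},{"tx":0.0356,"ty":-0.0349},{"tx":0.0356,"ty":-0.0349},{"tx":0.0356,"ty":-0.0349},{"tx":0.0356,"ty":-0.0349},{"tx":0.0356,"ty":-0.0349},{"tx":0.0356,"ty":-0.0349},{"tx":0.0356,"ty":-0.0349},{}]' 1 30
python3 - <<'E'
from station import arm
from h import *
from scipy.spatial.transform import Rotation as R
s=arm.state();c=arm.get_calibration("wrist")
p,d=arm.grab_frame("wrist");np.savez("wrist.npz",p=p,d=d,**c);cv2.imwrite("pics/wrist.png",p[:,:,::-1])
print(s['t'],s['tool_pos'],R.from_rotvec(s['tool_rot']).as_matrix().round(3).tolist())
W=cloud(np.load("wrist.npz"))
m=(d>0)&(W[...,2]>.08)&(W[...,2]<.1)&(np.hypot(W[...,0]-.565,W[...,1]+.228)<.03)
q=W[m];print('post',len(q),cv2.minEnclosingCircle((q[:,:2]*1000).astype(np.float32)),np.median(q,0))
E
```

```text
0.1 [ 0.16445043 -0.52439526  0.24921149] [[0.954, 0.299, -0.0], [0.299, -0.954, 0.002], [0.0, -0.002, -1.0]]
post 0 ((0.0, 0.0), 0.0) [nan nan nan]validation failed for argument at $[0]...
  return _methods._mean(a, axis=axis, dtype=dtype,
  ret = um.true_divide(
```

View pics/wrist.png

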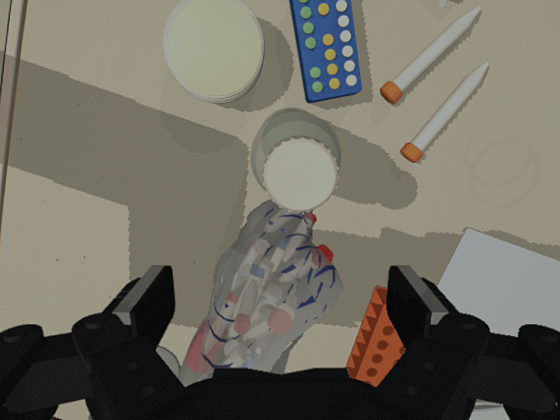

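The call was refused because every row needs all six keys, so the arm hasn't moved. The wrist view shows a tall bottle cap at (300,172) ahead of the tool. I'll check its height before crossing.

```bash
python3 - <<'E'
from h import *
W=cloud(np.load("wrist.npz"));print(W[172,300],W[40,215],W[60,325])
for n in("scene","side"):
    w=cloud(np.load(n+".npz"))
    m=(w[...,0]>.1)&(w[...,0]<.68)&(w[...,1]>-.6)&(w[...,1]<-.12)&(w[...,2]>.1)&(w[...,2]<.6)
    q=w[m];print(n,len(q),[(x,y,np.round(q[(abs(q[:,0]-x)<.05)&(abs(q[:,1]-y)<.05),2].max(initial=0),2)) for x in np.arange(.15,.7,.1).round(2) for y in np.arange(-.55,-.1,.1).round(2)if (abs(q[:,0]-x)+0<.05).any()])
E
```

```text
[ 0.20222458 -0.52269934  0.1765377 ] [ 0.26996327 -0.43114208  0.040939  ] [ 0.28447517 -0.52711226  0.03007028]
scene 3965 [(np.float64(0.15), np.float64(-0.55), np.float64(0.18)), (np.float64(0.15), np.float64(-0.45), np.float64(0.17)), (np.float64(0.15), np.float64(-0.35), np.float64(0.0)), (np.float64(0.15), np.float64(-0.25), np.float64(0.0)), (np.float64(0.15), np.float64(-0.15), np.float64(0.0)), (np.float64(0.25), np.float64(-0.55), np.float64(0.18)), (np.float64(0.25), np.float64(-0.45), np.float64(0.16)), (np.float64(0.25), np.float64(-0.35), np.float64(0.0)), (np.float64(0.25), np.float64(-0.25), np.float64(0.0)), (np.float64(0.25), np.float64(-0.15), np.float64(0.13)), (np.float64(0.55), np.float64(-0.55), np.float64(0.16)), (np.float64(0.55), np.float64(-0.45), np.float64(0.16)), (np.float64(0.55), np.float64(-0.35), np.float64(0.0)), (np.float64(0.55), np.float64(-0.25), np.float64(0.0)), (np.float64(0.55), np.float64(-0.15), np.float64(0.0)), (np.float64(0.65), np.float64(-0.55), np.float64(0.16)), (np.float64(0.65), np.float64(-0.45), np.float64(0.16)), (np.float64(0
[... 595 characters left out ...]
.35), np.float64(0.0)), (np.float64(0.25), np.float64(-0.25), np.float64(0.0)), (np.float64(0.25), np.float64(-0.15), np.float64(0.13)), (np.float64(0.55), np.float64(-0.55), np.float64(0.16)), (np.float64(0.55), np.float64(-0.45), np.float64(0.16)), (np.float64(0.55), np.float64(-0.35), np.float64(0.0)), (np.float64(0.55), np.float64(-0.25), np.float64(0.0)), (np.float64(0.55), np.float64(-0.15), np.float64(0.0)), (np.float64(0.65), np.float64(-0.55), np.float64(0.16)), (np.float64(0.65), np.float64(-0.45), np.float64(0.16)), (np.float64(0.65), np.float64(-0.35), np.float64(0.0)), (np.float64(0.65), np.float64(-0.25), np.float64(0.0)), (np.float64(0.65), np.float64(-0.15), np.float64(0.0))]
```

Nothing on the path is higher than 0.18 m and the fingertips are at 0.23 m, so the path is clear.

```bash
python3 -m handwheel '[{"tx":0,"ty":0,"tz":0,"rx":0,"ry":0,"rz":8.4},{"tx":0,"ty":0,"tz":0,"rx":0,"ry":0,"rz":8.4},{"tx":0,"ty":0,"tz":0,"rx":0,"ry":0,"rz":8.5},{"tx":0.0356,"ty":-0.0349,"tz":0,"rx":0,"ry":0,"rz":0},{"tx":0.0356,"ty":-0.0349,"tz":0,"rx":0,"ry":0,"rz":0},{"tx":0.0356,"ty":-0.0349,"tz":0,"rx":0,"ry":0,"rz":0},{"tx":0.0356,"ty":-0.0349,"tz":0,"rx":0,"ry":0,"rz":0},{"tx":0.0356,"ty":-0.0349,"tz":0,"rx":0,"ry":0,"rz":0},{"tx":0.0356,"ty":-0.0349,"tz":0,"rx":0,"ry":0,"rz":0},{"tx":0.0356,"ty":-0.0349,"tz":0,"rx":0,"ry":0,"rz":0},{"tx":0.0356,"ty":-0.0349,"tz":0,"rx":0,"ry":0,"rz":0},{"tx":0.0356,"ty":-0.0349,"tz":0,"rx":0,"ry":0,"rz":0},{"tx":0.0356,"ty":-0.0349,"tz":0,"rx":0,"ry":0,"rz":0},{"tx":0,"ty":0,"tz":0,"rx":0,"ry":0,"rz":0}]' 1 30
python3 - <<'E'
from station import arm
from h import *
from scipy.spatial.transform import Rotation as R
s=arm.state();c=arm.get_calibration("wrist")
p,d=arm.grab_frame("wrist");np.savez("wrist.npz",p=p,d=d,**c);cv2.imwrite("pics/wrist2.png",p[:,:,::-1])
M=R.from_rotvec(s['tool_rot']).as_matrix();print(s['t'],s['tool_pos'],M.round(3).tolist(),s['contact_force'])
W=cloud(np.load("wrist.npz"))
m=(d>0)&(W[...,2]>.08)&(W[...,2]<.1)&(np.hypot(W[...,0]-.565,W[...,1]+.228)<.03)
q=W[m];print('post',len(q));(c,r)=cv2.minEnclosingCircle((q[:,:2]*1000).astype(np.float32));print(c,r,np.median(q,0))
print('tool delta',M.T@(np.array([c[0]/1000,c[1]/1000,.07])-s['tool_pos']))
top=((d>0)&(abs(W[...,2]-.052)<.003)).astype(np.uint8);n,l,st,_=cv2.connectedComponentsWithStats(top)
for i in range(1,n):
    if st[i,4]>300: q=W[l==i];print(st[i],cv2.minAreaRect((q[:,:2]*1000).astype(np.float32)))
E
```

```text
t: 1.9
tool_pos: [0.567, -0.2254, 0.249]
tool_rot: [-3.133, 0.208, 0.002]
contact_force: [-1.8, 0.2, 0.1]
width: 0.0857
grip_force: 0.0
1.9 [ 0.56700185 -0.22535741  0.24898101] [[0.991, -0.132, -0.001], [-0.132, -0.991, 0.002], [-0.001, -0.001, -1.0]] [-1.7643927   0.24280415  0.13056856]
post 667
(565.2440185546875, -235.12083435058594) 12.027959823608398 [ 0.56632572 -0.23515981  0.08900239]
tool delta [-0.00020989  0.01015421  0.17896777]
[ 25   0  27  85 353] ((718.9750366210938, -37.9642219543457), (12.763581275939941, 66.77303314208984), 80.52830505371094)
[511   0  19 128 610] ((646.5468139648438, -440.04193115234375), (6.587564945220947, 103.52164459228516), 87.41612243652344)
[  78  146   29   80 1441] ((591.725830078125, -51.28911590576172), (18.89720916748047, 74.99276733398438), 82.88074493408203)
[ 402  148   28   81 1492] ((549.8597412109375, -346.7335205078125), (18.29198455810547, 75.60542297363281), 81.89830017089844)
```

View pics/wrist2.png

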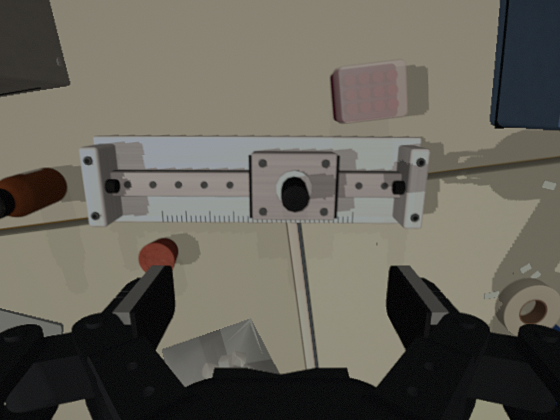

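The wrist view shows the post top at about (295,193), the end blocks at (93,185) and (411,187), and the stopper at (160,254), clear of the fingers. Next I descend and grip.

```bash
python3 -m handwheel '[{"tx":0,"ty":0.01,"tz":0.03,"rx":0,"ry":0,"rz":0.4},{"tx":0,"ty":0,"tz":0.055,"rx":0,"ry":0,"rz":0},{"tx":0,"ty":0,"tz":0.055,"rx":0,"ry":0,"rz":0},{"tx":0,"ty":0,"tz":0.038,"rx":0,"ry":0,"rz":0},{"tx":0,"ty":0,"tz":0,"rx":0,"ry":0,"rz":0},{"tx":0,"ty":0,"tz":0,"rx":0,"ry":0,"rz":0}]'
python3 -m handwheel '[{"tx":0,"ty":0,"tz":0,"rx":0,"ry":0,"rz":0},{"tx":0,"ty":0,"tz":0,"rx":0,"ry":0,"rz":0},{"tx":0,"ty":0,"tz":0,"rx":0,"ry":0,"rz":0},{"tx":0,"ty":0,"tz":0,"rx":0,"ry":0,"rz":0},{"tx":0,"ty":0,"tz":0,"rx":0,"ry":0,"rz":0},{"tx":0,"ty":0,"tz":0,"rx":0,"ry":0,"rz":0}]' 0 40
```

```text
t: 2.7
tool_pos: [0.5643, -0.2392, 0.0744]
tool_rot: [3.132, -0.229, 0.004]
contact_force: [0.7, -0.2, 0.2]
width: 0.0852
grip_force: 0.0
t: 3.45
tool_pos: [0.5653, -0.2388, 0.0765]
tool_rot: [3.131, -0.227, 0.008]
contact_force: [-1.8, 0.7, 6.6]
width: 0.0646
grip_force: 42.7
```

```bash
python3 -m handwheel '[{"tx":0,"ty":0,"tz":0,"rx":0,"ry":0,"rz":0}]'; python3 - <<'E'
from station import arm
import cv2
p,d=arm.grab_frame("wrist");cv2.imwrite("pics/w3.png",p[:,:,::-1])
E
```

```text
t: 3.58
tool_pos: [0.5653, -0.2388, 0.0765]
tool_rot: [3.131, -0.227, 0.008]
contact_force: [-0.7, 0.8, 6.4]
width: 0.0648
grip_force: 42.7
```

View pics/w3.png

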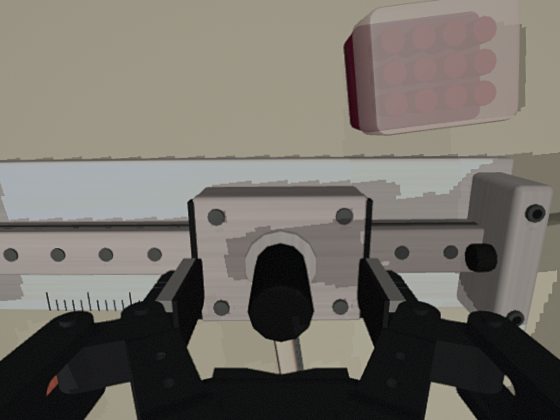

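The wrist view shows the finger tips down at the carriage plate edges, at (180,300) and (385,300), so they are catching on the carriage rather than the post. I'll open, rise about 13 mm and close again.

```bash
python3 -m handwheel '[{"tx":0,"ty":0,"tz":0,"rx":0,"ry":0,"rz":0},{"tx":0,"ty":0,"tz":0,"rx":0,"ry":0,"rz":0},{"tx":0,"ty":-0.003,"tz":-0.007,"rx":0,"ry":0,"rz":0},{"tx":0,"ty":0,"tz":-0.007,"rx":0,"ry":0,"rz":0},{"tx":0,"ty":0,"tz":0,"rx":0,"ry":0,"rz":0}]' 1 
python3 -m handwheel '[{"tx":0,"ty":0,"tz":0,"rx":0,"ry":0,"rz":0},{"tx":0,"ty":0,"tz":0,"rx":0,"ry":0,"rz":0},{"tx":0,"ty":0,"tz":0,"rx":0,"ry":0,"rz":0},{"tx":0,"ty":0,"tz":0,"rx":0,"ry":0,"rz":0},{"tx":0,"ty":0,"tz":0,"rx":0,"ry":0,"rz":0},{"tx":0,"ty":0,"tz":0,"rx":0,"ry":0,"rz":0},{"tx":0,"ty":0,"tz":0,"rx":0,"ry":0,"rz":0},{"tx":0,"ty":0,"tz":0,"rx":0,"ry":0,"rz":0}]' 0 40
```

```text
t: 4.25
tool_pos: [0.5649, -0.2353, 0.0876]
tool_rot: [3.132, -0.227, 0.003]
contact_force: [-0.7, 0.7, -0.9]
width: 0.0855
grip_force: 0.0
t: 5.25
tool_pos: [0.5642, -0.2356, 0.0874]
tool_rot: [3.132, -0.227, 0.001]
contact_force: [-2.8, 0.0, 5.6]
width: 0.0583
grip_force: 38.9
```

```bash
python3 -m handwheel '[{"tx":0,"ty":0,"tz":0,"rx":0,"ry":0,"rz":0},{"tx":0,"ty":0,"tz":0,"rx":0,"ry":0,"rz":0}]'; python3 - <<'E'
from station import arm
from h import *
c=arm.get_calibration("wrist")
p,d=arm.grab_frame("wrist");cv2.imwrite("pics/w4.png",p[:,:,::-1]);np.savez("w4.npz",p=p,d=d,**c)
W=cloud(np.load("w4.npz"))
for u,v in((180,280),(170,330),(385,280),(285,310),(240,210)):print(u,v,W[v,u].round(4))
E
```

```text
t: 5.5
tool_pos: [0.5642, -0.2355, 0.0874]
tool_rot: [3.132, -0.227, 0.001]
contact_force: [-2.0, -0.8, 5.2]
width: 0.0583
grip_force: 38.9
180 280 [ 0.5816 -0.2016  0.0984]
170 330 [ 0.5851 -0.2099  0.1348]
385 280 [ 0.5662 -0.2739  0.0889]
285 310 [ 0.5597 -0.2351  0.0898]
240 210 [ 0.589  -0.2179  0.043 ]
```

View pics/w4.png

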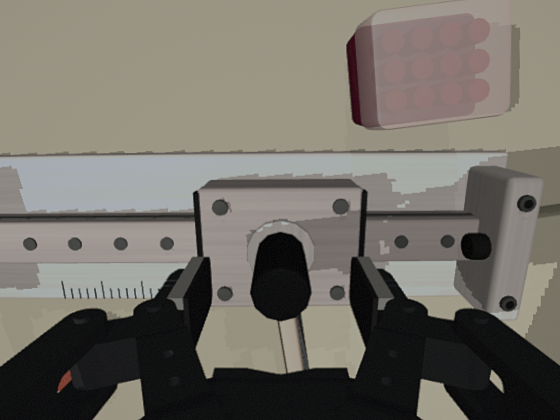

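The fingers have stopped about 58 mm apart without visibly touching the post. I'll check the heights and positions of the pads in the depth picture.

```bash
python3 - <<'E'
from h import *
from station import arm
from scipy.spatial.transform import Rotation as R
s=arm.state();M=R.from_rotvec(s['tool_rot']).as_matrix()
z=np.load("w4.npz");W=(cloud(z)-s['tool_pos'])@M
for n,(a,b) in dict(L=(150,222),R=(345,410)).items():
    for v in range(252,330,8):
        q=W[v,a:b];k=q[:,2]<.03
        if k.any(): q=q[k];print(n,v,len(q),(q.min(0)*1000).round(),(q.max(0)*1000).round())
E
```

```text
L 260 21 [  9. -37.   6.] [ 12. -31.  15.]
L 268 34 [   6.  -43. -123.] [68. -1. 13.]
L 276 44 [  2. -44.  -9.] [ 13. -31.  14.]
L 284 50 [ -2. -45. -14.] [ 12. -31.  14.]
L 292 56 [  -6.  -44. -123.] [68. -1. 15.]
L 300 62 [ -9. -41. -29.] [ 15. -31.  13.]
L 308 60 [ -9. -39. -34.] [ 15. -31.   6.]
L 316 57 [ -10.  -38. -123.] [68. -1.  2.]
L 324 54 [-10. -37. -39.] [ 13. -28.  -3.]
R 260 20 [ 9. 28.  6.] [12. 34. 15.]
R 268 32 [ 5. 28. -1.] [12. 39. 14.]
R 276 43 [ 1. 27. -8.] [12. 41. 16.]
R 284 49 [ -2.  27. -14.] [12. 41. 13.]
R 292 56 [ -7.  27. -20.] [12. 41. 15.]
R 300 61 [ -8.  27. -29.] [14. 37. 12.]
R 308 59 [-10.  27. -33.] [15. 35.  8.]
R 316 56 [  -9.   -1. -123.] [68. 35.  1.]
R 324 53 [ -9.  25. -40.] [14. 33. -5.]
```

The pads are at ±29 mm with their tips at z ≈ 0.072, and I can see nothing between them and the post. I'll raise with the close command still on and watch the width.

```bash
python3 -m handwheel '[{"tx":0,"ty":0,"tz":-0.008,"rx":0,"ry":0,"rz":0},{"tx":0,"ty":0,"tz":0,"rx":0,"ry":0,"rz":0},{"tx":0,"ty":0,"tz":0,"rx":0,"ry":0,"rz":0}]'; python3 -m handwheel '[{"tx":0,"ty":0,"tz":-0.012,"rx":0,"ry":0,"rz":0},{"tx":0,"ty":0,"tz":0,"rx":0,"ry":0,"rz":0},{"tx":0,"ty":0,"tz":0,"rx":0,"ry":0,"rz":0},{"tx":0,"ty":0,"tz":0,"rx":0,"ry":0,"rz":0}]'
```

```text
t: 5.92
tool_pos: [0.5744, -0.2392, 0.1091]
tool_rot: [3.122, -0.226, 0.049]
contact_force: [-1.7, 1.6, 38.4]
width: 0.0085
grip_force: 19.7
t: 6.42
tool_pos: [0.5658, -0.2356, 0.1098]
tool_rot: [3.131, -0.227, 0.009]
contact_force: [-0.3, 0.8, 14.7]
width: -0.0002
grip_force: 7.7
```

The fingers shut suddenly and climbed over the post top, with the tips now resting on it at z ≈ 0.09. A tight pinch is unreliable here and could force things. I'll straddle the post with the fingers partly open and push with the inside of the pads instead, which also makes letting go clean.

```bash
python3 -m handwheel '[{"tx":0,"ty":0,"tz":-0.01,"rx":0,"ry":0,"rz":0},{"tx":0,"ty":0,"tz":0,"rx":0,"ry":0,"rz":0},{"tx":0,"ty":0,"tz":0,"rx":0,"ry":0,"rz":0},{"tx":0,"ty":0,"tz":0,"rx":0,"ry":0,"rz":0},{"tx":0,"ty":0,"tz":0,"rx":0,"ry":0,"rz":0}]' 1;  python3 - <<'E'
from station import arm
from h import *
c=arm.get_calibration("wrist")
p,d=arm.grab_frame("wrist");np.savez("w5.npz",p=p,d=d,**c)
W=cloud(np.load("w5.npz"));s=arm.state();print(s['tool_pos'],s['contact_force'],s['width'])
q=W[(d>0)&(W[...,2]>.083)&(W[...,2]<.096)&(np.hypot(W[...,0]-.565,W[...,1]+.235)<.022)];print(len(q),cv2.minEnclosingCircle((q[:,:2]*1000).astype(np.float32)))
E
```

```text
t: 7.05
tool_pos: [0.5639, -0.2348, 0.1156]
tool_rot: [-3.133, 0.227, 0.002]
contact_force: [-0.2, -0.1, 0.5]
width: 0.0853
grip_force: 0.0
[ 0.56394754 -0.23488985  0.11580697] [-0.56837528 -0.55220044  0.03941159] 0.08555088862233004
1988 ((565.4032592773438, -236.52410888671875), 12.039582252502441)
```

```bash
python3 -m handwheel '[{"tx":0.001,"ty":0.001,"tz":0.014,"rx":0,"ry":0,"rz":0},{"tx":0,"ty":0,"tz":0.014,"rx":0,"ry":0,"rz":0},{"tx":0,"ty":0,"tz":0,"rx":0,"ry":0,"rz":0},{"tx":0,"ty":0,"tz":0,"rx":0,"ry":0,"rz":0}]' 0.76; python3 -m handwheel '[{"tx":0,"ty":-0.004,"tz":0,"rx":0,"ry":0,"rz":0},{"tx":0,"ty":-0.004,"tz":0,"rx":0,"ry":0,"rz":0},{"tx":0,"ty":0,"tz":0,"rx":0,"ry":0,"rz":0}]';python3 -m handwheel '[{"tx":0,"ty":-0.004,"tz":0,"rx":0,"ry":0,"rz":0},{"tx":0,"ty":-0.004,"tz":0,"rx":0,"ry":0,"rz":0},{"tx":0,"ty":0,"tz":0,"rx":0,"ry":0,"rz":0}]'
```

```text
t: 7.6
tool_pos: [0.5648, -0.2359, 0.0879]
tool_rot: [-3.133, 0.227, 0.001]
contact_force: [-0.0, 0.2, 0.1]
width: 0.0651
grip_force: 0.0
t: 7.98
tool_pos: [0.5667, -0.2282, 0.0893]
tool_rot: [3.132, -0.226, 0.003]
contact_force: [-0.3, -1.0, 3.5]
width: 0.0652
grip_force: 1.2
t: 8.35
tool_pos: [0.5674, -0.2198, 0.0883]
tool_rot: [-3.133, 0.226, -0.0]
contact_force: [0.3, -1.3, 2.2]
width: 0.0647
grip_force: 1.1
```

```bash
python3 -m handwheel '[{"tx":0,"ty":0.005,"tz":-0.012,"rx":0,"ry":0,"rz":0},{"tx":0,"ty":0,"tz":0,"rx":0,"ry":0,"rz":0}]' 1 20;  python3 - <<'E'
from station import arm
from h import *
c=arm.get_calibration("wrist")
p,d=arm.grab_frame("wrist");np.savez("w6.npz",p=p,d=d,**c)
W=cloud(np.load("w6.npz"));s=arm.state();print(s['tool_pos'],s['width'])
q=W[(d>0)&(W[...,2]>.083)&(W[...,2]<.096)&(np.hypot(W[...,0]-.566,W[...,1]+.229)<.022)];print(len(q),cv2.minEnclosingCircle((q[:,:2]*1000).astype(np.float32)))
E
python3 -m handwheel '[{"tx":0,"ty":0,"tz":0,"rx":0,"ry":0,"rz":0},{"tx":0,"ty":0,"tz":0,"rx":0,"ry":0,"rz":0},{"tx":0,"ty":0,"tz":0,"rx":0,"ry":0,"rz":0},{"tx":0,"ty":0,"tz":0,"rx":0,"ry":0,"rz":0},{"tx":0,"ty":0,"tz":0,"rx":0,"ry":0,"rz":0},{"tx":0,"ty":0,"tz":0,"rx":0,"ry":0,"rz":0}]' 0.5 20
```

```text
t: 8.6
tool_pos: [0.5672, -0.2256, 0.1015]
tool_rot: [3.133, -0.228, 0.003]
contact_force: [0.1, -0.1, 0.2]
width: 0.0854
grip_force: 0.0
[ 0.56689844 -0.22537296  0.10089202] 0.0852802647835409
2326 ((567.6395874023438, -221.2181396484375), 11.895834922790527)
t: 9.4
tool_pos: [0.5667, -0.225, 0.1016]
tool_rot: [-3.133, 0.227, -0.0]
contact_force: [-0.7, 2.6, 8.6]
width: 0.0427
grip_force: 5.6
```

The post followed the tool by 15 mm, so the straddle does drive it, but the contact is wedge-like and pushes the tool up slightly. I'll grip moderately with a small downward bias and then stroke left, reading forces on the way.

```bash
python3 -m handwheel '[{"tx":0,"ty":-0.004,"tz":0,"rx":0,"ry":0,"rz":0},{"tx":0,"ty":0,"tz":0.014,"rx":0,"ry":0,"rz":0},{"tx":0,"ty":0,"tz":0,"rx":0,"ry":0,"rz":0}]' 1 30; python3 -m handwheel '[{"tx":0,"ty":0,"tz":0,"rx":0,"ry":0,"rz":0},{"tx":0,"ty":0,"tz":0.0,"rx":0,"ry":0,"rz":0},{"tx":0,"ty":0,"tz":0,"rx":0,"ry":0,"rz":0},{"tx":0,"ty":0,"tz":0,"rx":0,"ry":0,"rz":0},{"tx":0,"ty":0,"tz":0.004,"rx":0,"ry":0,"rz":0},{"tx":0,"ty":0,"tz":0,"rx":0,"ry":0,"rz":0}]' 0.6 30
for i in 1; do
python3 -m handwheel '[{"tx":0,"ty":-0.003,"tz":0,"rx":0,"ry":0,"rz":0},{"tx":0,"ty":-0.003,"tz":0,"rx":0,"ry":0,"rz":0}]'
python3 -m handwheel '[{"tx":0,"ty":-0.003,"tz":0,"rx":0,"ry":0,"rz":0},{"tx":0,"ty":-0.003,"tz":0,"rx":0,"ry":0,"rz":0}]'
python3 -m handwheel '[{"tx":0,"ty":-0.003,"tz":0,"rx":0,"ry":0,"rz":0},{"tx":0,"ty":-0.003,"tz":0,"rx":0,"ry":0,"rz":0}]'
done | grep -vE 'rot'
```

```text
t: 9.78
tool_pos: [0.5653, -0.2205, 0.083]
tool_rot: [-3.131, 0.227, 0.009]
contact_force: [-0.0, 0.9, -0.3]
width: 0.0853
grip_force: 0.0
t: 10.52
tool_pos: [0.5671, -0.2219, 0.0867]
tool_rot: [3.131, -0.227, 0.002]
contact_force: [-8.5, 1.6, 17.0]
width: 0.0593
grip_force: 33.9
t: 10.78
tool_pos: [0.5678, -0.2167, 0.0866]
contact_force: [-8.9, -1.5, 17.7]
width: 0.0594
grip_force: 33.9
t: 11.02
tool_pos: [0.5687, -0.2107, 0.0867]
contact_force: [-10.1, -1.1, 15.8]
width: 0.0597
grip_force: 33.9
t: 11.28
tool_pos: [0.5695, -0.2047, 0.0866]
contact_force: [-8.9, -1.6, 16.7]
width: 0.0591
grip_force: 33.9
```

```bash
cat > rd.py <<'E'
import sys,re
# condense handwheel output: t, s along rail, across, z, force along rail, across, z, width
import numpy as np
t=sys.stdin.read();u=np.array([.1401,.9901]);v=np.array([.9901,-.1401]);c=np.array([.5708,-.1990])
L=lambda k:[np.array(eval(x)) for x in re.findall(k+r': (.*)',t)]
for T,p,f,w,g in zip(L('\nt') or L('t'),L('tool_pos'),L('contact_force'),L('width'),L('grip_force')):
    print(T,'s %.1f x %.1f z %.1f | Fs %.1f Fx %.1f Fz %.1f w %.1f g %.1f'%((p[:2]-c)@u*1e3,(p[:2]-c)@v*1e3,p[2]*1e3,f[:2]@u,f[:2]@v,f[2],w*1e3,g))
E
sed -i "s/L('\\\\nt') or L('t')/[float(x) for x in re.findall(r'(?m)^t: (.*)',t)]/" rd.py
{
python3 -m handwheel '[{"tx":0,"ty":-0.003,"tz":0,"rx":0,"ry":0,"rz":0},{"tx":0,"ty":-0.003,"tz":0,"rx":0,"ry":0,"rz":0}]'
python3 -m handwheel '[{"tx":0,"ty":-0.003,"tz":0,"rx":0,"ry":0,"rz":0},{"tx":0,"ty":-0.003,"tz":0,"rx":0,"ry":0,"rz":0}]'
python3 -m handwheel '[{"tx":0,"ty":-0.003,"tz":0,"rx":0,"ry":0,"rz":0},{"tx":0,"ty":-0.003,"tz":0,"rx":0,"ry":0,"rz":0}]'
python3 -m handwheel '[{"tx":0,"ty":-0.003,"tz":0,"rx":0,"ry":0,"rz":0},{"tx":0,"ty":-0.003,"tz":0,"rx":0,"ry":0,"rz":0}]'
python3 -m handwheel '[{"tx":0,"ty":-0.003,"tz":0,"rx":0,"ry":0,"rz":0},{"tx":0,"ty":-0.003,"tz":0,"rx":0,"ry":0,"rz":0}]'
python3 -m handwheel '[{"tx":0,"ty":-0.003,"tz":0,"rx":0,"ry":0,"rz":0},{"tx":0,"ty":-0.003,"tz":0,"rx":0,"ry":0,"rz":0}]'
python3 -m handwheel '[{"tx":0,"ty":-0.003,"tz":0,"rx":0,"ry":0,"rz":0},{"tx":0,"ty":-0.003,"tz":0,"rx":0,"ry":0,"rz":0}]'
python3 -m handwheel '[{"tx":0,"ty":-0.003,"tz":0,"rx":0,"ry":0,"rz":0},{"tx":0,"ty":-0.003,"tz":0,"rx":0,"ry":0,"rz":0}]'
} | python3 rd.py
```

```text
11.52 s 0.1 x -0.5 z 86.7 | Fs -1.8 Fx -9.8 Fz 16.9 w 59.7 g 34.0
11.78 s 6.2 x -0.6 z 86.6 | Fs -2.0 Fx -10.2 Fz 16.9 w 59.6 g 34.0
12.02 s 12.2 x -0.5 z 86.6 | Fs -2.0 Fx -10.1 Fz 17.4 w 59.6 g 34.0
12.28 s 18.3 x -0.6 z 86.6 | Fs -1.2 Fx -9.3 Fz 18.1 w 59.3 g 34.1
12.52 s 24.3 x -0.6 z 86.6 | Fs -1.7 Fx -10.0 Fz 17.1 w 59.2 g 34.1
12.78 s 30.3 x -0.6 z 86.7 | Fs -2.7 Fx -10.5 Fz 17.9 w 59.3 g 34.2
13.02 s 34.6 x -0.5 z 86.7 | Fs -8.8 Fx -10.5 Fz 16.9 w 59.3 g 34.1
13.28 s 38.7 x -0.6 z 86.7 | Fs -10.6 Fx -10.8 Fz 16.2 w 59.2 g 34.0
```

The force rose to about 9–10 N at s ≈ 31–34 mm, which is the entry to the tight spot. I'll keep going left.

```bash
{
python3 -m handwheel '[{"tx":0,"ty":-0.002,"tz":0,"rx":0,"ry":0,"rz":0},{"tx":0,"ty":-0.002,"tz":0,"rx":0,"ry":0,"rz":0}]'
python3 -m handwheel '[{"tx":0,"ty":-0.002,"tz":0,"rx":0,"ry":0,"rz":0},{"tx":0,"ty":-0.002,"tz":0,"rx":0,"ry":0,"rz":0}]'
python3 -m handwheel '[{"tx":0,"ty":-0.002,"tz":0,"rx":0,"ry":0,"rz":0},{"tx":0,"ty":-0.002,"tz":0,"rx":0,"ry":0,"rz":0}]'
python3 -m handwheel '[{"tx":0,"ty":-0.002,"tz":0,"rx":0,"ry":0,"rz":0},{"tx":0,"ty":-0.002,"tz":0,"rx":0,"ry":0,"rz":0}]'
python3 -m handwheel '[{"tx":0,"ty":-0.002,"tz":0,"rx":0,"ry":0,"rz":0},{"tx":0,"ty":-0.002,"tz":0,"rx":0,"ry":0,"rz":0}]'
python3 -m handwheel '[{"tx":0,"ty":-0.002,"tz":0,"rx":0,"ry":0,"rz":0},{"tx":0,"ty":-0.002,"tz":0,"rx":0,"ry":0,"rz":0}]'
python3 -m handwheel '[{"tx":0,"ty":-0.002,"tz":0,"rx":0,"ry":0,"rz":0},{"tx":0,"ty":-0.002,"tz":0,"rx":0,"ry":0,"rz":0}]'
python3 -m handwheel '[{"tx":0,"ty":-0.003,"tz":0,"rx":0,"ry":0,"rz":0},{"tx":0,"ty":-0.003,"tz":0,"rx":0,"ry":0,"rz":0}]'
python3 -m handwheel '[{"tx":0,"ty":-0.003,"tz":0,"rx":0,"ry":0,"rz":0},{"tx":0,"ty":-0.003,"tz":0,"rx":0,"ry":0,"rz":0}]'
} | python3 rd.py
```

```text
13.52 s 43.0 x -0.6 z 86.7 | Fs -11.2 Fx -9.8 Fz 16.9 w 58.7 g 34.1
13.78 s 47.2 x -0.6 z 86.7 | Fs -9.8 Fx -10.5 Fz 17.0 w 59.4 g 34.1
14.02 s 51.3 x -0.6 z 86.7 | Fs -10.2 Fx -10.8 Fz 16.9 w 59.2 g 34.2
14.28 s 55.7 x -0.6 z 86.7 | Fs -8.7 Fx -10.1 Fz 18.1 w 59.7 g 34.2
14.52 s 60.2 x -0.6 z 86.7 | Fs -6.8 Fx -11.3 Fz 18.4 w 59.4 g 34.3
14.78 s 66.4 x -0.6 z 86.6 | Fs -1.8 Fx -11.1 Fz 18.2 w 59.6 g 34.4
15.02 s 70.6 x -0.7 z 86.6 | Fs -1.9 Fx -10.9 Fz 17.9 w 59.5 g 34.4
15.28 s 76.7 x -0.6 z 86.6 | Fs -1.5 Fx -11.8 Fz 18.1 w 59.4 g 34.4
15.52 s 82.7 x -0.7 z 86.6 | Fs -2.5 Fx -11.2 Fz 18.3 w 59.4 g 34.4
```

```bash
{
python3 -m handwheel '[{"tx":0,"ty":-0.002,"tz":0,"rx":0,"ry":0,"rz":0},{"tx":0,"ty":-0.002,"tz":0,"rx":0,"ry":0,"rz":0}]'
python3 -m handwheel '[{"tx":0,"ty":-0.001,"tz":0,"rx":0,"ry":0,"rz":0},{"tx":0,"ty":-0.001,"tz":0,"rx":0,"ry":0,"rz":0}]'
python3 -m handwheel '[{"tx":0,"ty":-0.001,"tz":0,"rx":0,"ry":0,"rz":0},{"tx":0,"ty":-0.001,"tz":0,"rx":0,"ry":0,"rz":0}]'
} | python3 rd.py
```

```text
15.78 s 86.8 x -0.7 z 86.6 | Fs -1.5 Fx -11.5 Fz 18.3 w 59.4 g 34.5
16.02 s 88.7 x -0.7 z 86.6 | Fs -2.3 Fx -11.1 Fz 19.4 w 59.3 g 34.5
16.27 s 89.8 x -0.7 z 86.6 | Fs -4.9 Fx -10.5 Fz 18.5 w 59.6 g 34.5
```

```bash
{
python3 -m handwheel '[{"tx":0,"ty":-0.001,"tz":0,"rx":0,"ry":0,"rz":0},{"tx":0,"ty":-0.001,"tz":0,"rx":0,"ry":0,"rz":0}]'
python3 -m handwheel '[{"tx":0,"ty":0,"tz":0,"rx":0,"ry":0,"rz":0}]'
} | python3 rd.py
```

```text
16.52 s 90.6 x -0.7 z 86.6 | Fs -7.9 Fx -12.1 Fz 17.4 w 59.5 g 34.4
16.65 s 90.6 x -0.7 z 86.6 | Fs -7.9 Fx -10.8 Fz 18.2 w 59.4 g 34.4
```

The carriage is against the left buffer, pressed in about 1 mm (8 N). Now I stroke right.

```bash
{
python3 -m handwheel '[{"tx":0,"ty":0.003,"tz":0,"rx":0,"ry":0,"rz":0},{"tx":0,"ty":0.003,"tz":0,"rx":0,"ry":0,"rz":0},{"tx":0,"ty":0.003,"tz":0,"rx":0,"ry":0,"rz":0},{"tx":0,"ty":0.003,"tz":0,"rx":0,"ry":0,"rz":0},{"tx":0,"ty":0.003,"tz":0,"rx":0,"ry":0,"rz":0},{"tx":0,"ty":0.003,"tz":0,"rx":0,"ry":0,"rz":0},{"tx":0,"ty":0.003,"tz":0,"rx":0,"ry":0,"rz":0},{"tx":0,"ty":0.002,"tz":0,"rx":0,"ry":0,"rz":0}]'
python3 -m handwheel '[{"tx":0,"ty":0.001,"tz":0,"rx":0,"ry":0,"rz":0},{"tx":0,"ty":0.001,"tz":0,"rx":0,"ry":0,"rz":0}]'
python3 -m handwheel '[{"tx":0,"ty":0.001,"tz":0,"rx":0,"ry":0,"rz":0},{"tx":0,"ty":0.001,"tz":0,"rx":0,"ry":0,"rz":0}]'
python3 -m handwheel '[{"tx":0,"ty":0.001,"tz":0,"rx":0,"ry":0,"rz":0},{"tx":0,"ty":0.001,"tz":0,"rx":0,"ry":0,"rz":0}]'
python3 -m handwheel '[{"tx":0,"ty":0.001,"tz":0,"rx":0,"ry":0,"rz":0},{"tx":0,"ty":0.001,"tz":0,"rx":0,"ry":0,"rz":0}]'
python3 -m handwheel '[{"tx":0,"ty":0.003,"tz":0,"rx":0,"ry":0,"rz":0},{"tx":0,"ty":0.003,"tz":0,"rx":0,"ry":0,"rz":0},{"tx":0,"ty":0.003,"tz":0,"rx":0,"ry":0,"rz":0}]'
python3 -m handwheel '[{"tx":0,"ty":0.003,"tz":0,"rx":0,"ry":0,"rz":0},{"tx":0,"ty":0.003,"tz":0,"rx":0,"ry":0,"rz":0},{"tx":0,"ty":0.003,"tz":0,"rx":0,"ry":0,"rz":0}]'
} | python3 rd.py
```

```text
17.65 s 71.1 x -0.7 z 86.6 | Fs 2.0 Fx -10.9 Fz 19.2 w 59.4 g 34.5
17.9 s 69.2 x -0.6 z 86.6 | Fs 1.7 Fx -11.3 Fz 18.6 w 59.5 g 34.5
18.15 s 67.2 x -0.7 z 86.6 | Fs 2.2 Fx -10.7 Fz 17.6 w 59.6 g 34.5
18.4 s 65.2 x -0.6 z 86.6 | Fs 2.0 Fx -10.9 Fz 19.5 w 59.2 g 34.5
18.65 s 63.1 x -0.7 z 86.6 | Fs 1.2 Fx -11.7 Fz 18.2 w 59.6 g 34.5
19.02 s 57.7 x -0.7 z 86.6 | Fs 10.9 Fx -10.1 Fz 19.8 w 59.3 g 34.8
19.4 s 48.3 x -0.7 z 86.6 | Fs 9.4 Fx -10.2 Fz 18.5 w 59.3 g 34.7
```

```bash
{
python3 -m handwheel '[{"tx":0,"ty":0.003,"tz":0,"rx":0,"ry":0,"rz":0},{"tx":0,"ty":0.003,"tz":0,"rx":0,"ry":0,"rz":0},{"tx":0,"ty":0.003,"tz":0,"rx":0,"ry":0,"rz":0},{"tx":0,"ty":0.002,"tz":0,"rx":0,"ry":0,"rz":0}]'
python3 -m handwheel '[{"tx":0,"ty":0.001,"tz":0,"rx":0,"ry":0,"rz":0},{"tx":0,"ty":0.001,"tz":0,"rx":0,"ry":0,"rz":0}]'
python3 -m handwheel '[{"tx":0,"ty":0.001,"tz":0,"rx":0,"ry":0,"rz":0},{"tx":0,"ty":0.001,"tz":0,"rx":0,"ry":0,"rz":0}]'
python3 -m handwheel '[{"tx":0,"ty":0.001,"tz":0,"rx":0,"ry":0,"rz":0},{"tx":0,"ty":0.001,"tz":0,"rx":0,"ry":0,"rz":0}]'
python3 -m handwheel '[{"tx":0,"ty":0.001,"tz":0,"rx":0,"ry":0,"rz":0},{"tx":0,"ty":0.001,"tz":0,"rx":0,"ry":0,"rz":0}]'
python3 -m handwheel '[{"tx":0,"ty":0.004,"tz":0,"rx":0,"ry":0,"rz":0},{"tx":0,"ty":0.004,"tz":0,"rx":0,"ry":0,"rz":0},{"tx":0,"ty":0.004,"tz":0,"rx":0,"ry":0,"rz":0},{"tx":0,"ty":0.004,"tz":0,"rx":0,"ry":0,"rz":0},{"tx":0,"ty":0.004,"tz":0,"rx":0,"ry":0,"rz":0},{"tx":0,"ty":0.004,"tz":0,"rx":0,"ry":0,"rz":0},{"tx":0,"ty":0.004,"tz":0,"rx":0,"ry":0,"rz":0},{"tx":0,"ty":0.004,"tz":0,"rx":0,"ry":0,"rz":0},{"tx":0,"ty":0.004,"tz":0,"rx":0,"ry":0,"rz":0},{"tx":0,"ty":0.004,"tz":0,"rx":0,"ry":0,"rz":0}]'
python3 -m handwheel '[{"tx":0,"ty":0.004,"tz":0,"rx":0,"ry":0,"rz":0},{"tx":0,"ty":0.004,"tz":0,"rx":0,"ry":0,"rz":0},{"tx":0,"ty":0.004,"tz":0,"rx":0,"ry":0,"rz":0},{"tx":0,"ty":0.004,"tz":0,"rx":0,"ry":0,"rz":0},{"tx":0,"ty":0.004,"tz":0,"rx":0,"ry":0,"rz":0},{"tx":0,"ty":0.004,"tz":0,"rx":0,"ry":0,"rz":0},{"tx":0,"ty":0.004,"tz":0,"rx":0,"ry":0,"rz":0},{"tx":0,"ty":0.004,"tz":0,"rx":0,"ry":0,"rz":0},{"tx":0,"ty":0.004,"tz":0,"rx":0,"ry":0,"rz":0},{"tx":0,"ty":0.004,"tz":0,"rx":0,"ry":0,"rz":0}]'
} | python3 rd.py
```

```text
19.9 s 36.5 x -0.6 z 86.7 | Fs 7.3 Fx -11.0 Fz 19.0 w 59.4 g 34.6
20.15 s 34.1 x -0.6 z 86.7 | Fs 5.5 Fx -10.8 Fz 18.1 w 59.4 g 34.5
20.4 s 30.1 x -0.6 z 86.6 | Fs 2.1 Fx -10.1 Fz 18.2 w 59.6 g 34.3
20.65 s 27.9 x -0.6 z 86.6 | Fs 2.1 Fx -9.4 Fz 17.6 w 59.0 g 34.3
20.9 s 26.0 x -0.5 z 86.7 | Fs 2.3 Fx -9.4 Fz 17.3 w 59.2 g 34.3
22.15 s -14.4 x -0.5 z 86.6 | Fs 2.5 Fx -8.9 Fz 17.7 w 59.4 g 34.1
23.4 s -54.6 x -0.4 z 86.7 | Fs 2.7 Fx -8.1 Fz 16.7 w 59.4 g 33.8
```

```bash
{
python3 -m handwheel '[{"tx":0,"ty":0.004,"tz":0,"rx":0,"ry":0,"rz":0},{"tx":0,"ty":0.004,"tz":0,"rx":0,"ry":0,"rz":0},{"tx":0,"ty":0.004,"tz":0,"rx":0,"ry":0,"rz":0},{"tx":0,"ty":0.004,"tz":0,"rx":0,"ry":0,"rz":0},{"tx":0,"ty":0.004,"tz":0,"rx":0,"ry":0,"rz":0},{"tx":0,"ty":0.003,"tz":0,"rx":0,"ry":0,"rz":0},{"tx":0,"ty":0.003,"tz":0,"rx":0,"ry":0,"rz":0},{"tx":0,"ty":0.003,"tz":0,"rx":0,"ry":0,"rz":0},{"tx":0,"ty":0.002,"tz":0,"rx":0,"ry":0,"rz":0}]'
python3 -m handwheel '[{"tx":0,"ty":0.001,"tz":0,"rx":0,"ry":0,"rz":0},{"tx":0,"ty":0.001,"tz":0,"rx":0,"ry":0,"rz":0}]'
python3 -m handwheel '[{"tx":0,"ty":0.001,"tz":0,"rx":0,"ry":0,"rz":0},{"tx":0,"ty":0.001,"tz":0,"rx":0,"ry":0,"rz":0}]'
} | python3 rd.py
```

```text
24.52 s -85.8 x -0.3 z 86.7 | Fs 1.9 Fx -7.2 Fz 16.3 w 59.4 g 33.6
24.78 s -87.7 x -0.3 z 86.7 | Fs 2.0 Fx -6.7 Fz 15.5 w 59.7 g 33.6
25.02 s -89.7 x -0.3 z 86.7 | Fs 2.3 Fx -7.5 Fz 15.2 w 59.5 g 33.6
```

```bash
{
python3 -m handwheel '[{"tx":0,"ty":0.001,"tz":0,"rx":0,"ry":0,"rz":0},{"tx":0,"ty":0.001,"tz":0,"rx":0,"ry":0,"rz":0}]'
python3 -m handwheel '[{"tx":0,"ty":0.001,"tz":0,"rx":0,"ry":0,"rz":0},{"tx":0,"ty":0.001,"tz":0,"rx":0,"ry":0,"rz":0}]'
} | python3 rd.py
```

```text
25.28 s -91.7 x -0.4 z 86.7 | Fs 3.6 Fx -7.0 Fz 15.6 w 59.3 g 33.6
25.52 s -92.7 x -0.3 z 86.7 | Fs 5.9 Fx -7.9 Fz 16.2 w 59.5 g 33.8
```

```bash
{
python3 -m handwheel '[{"tx":0,"ty":0.001,"tz":0,"rx":0,"ry":0,"rz":0},{"tx":0,"ty":0.001,"tz":0,"rx":0,"ry":0,"rz":0}]'
python3 -m handwheel '[{"tx":0,"ty":0,"tz":0,"rx":0,"ry":0,"rz":0}]'
} | python3 rd.py
```

```text
25.78 s -93.6 x -0.3 z 86.6 | Fs 8.5 Fx -8.5 Fz 16.3 w 59.3 g 34.1
25.9 s -93.5 x -0.3 z 86.7 | Fs 6.7 Fx -7.4 Fz 16.8 w 59.3 g 34.0
```

Both stops are reached, at s ≈ +89 and −92. The tight-spot edges are at about 32.5 and 62.5, so the middle is at s ≈ 47.3. Now back to it.

```bash
{
python3 -m handwheel '[{"tx":0,"ty":-0.003,"tz":0,"rx":0,"ry":0,"rz":0},{"tx":0,"ty":-0.004,"tz":0,"rx":0,"ry":0,"rz":0},{"tx":0,"ty":-0.005,"tz":0,"rx":0,"ry":0,"rz":0},{"tx":0,"ty":-0.005,"tz":0,"rx":0,"ry":0,"rz":0},{"tx":0,"ty":-0.005,"tz":0,"rx":0,"ry":0,"rz":0},{"tx":0,"ty":-0.005,"tz":0,"rx":0,"ry":0,"rz":0},{"tx":0,"ty":-0.005,"tz":0,"rx":0,"ry":0,"rz":0},{"tx":0,"ty":-0.005,"tz":0,"rx":0,"ry":0,"rz":0},{"tx":0,"ty":-0.005,"tz":0,"rx":0,"ry":0,"rz":0},{"tx":0,"ty":-0.005,"tz":0,"rx":0,"ry":0,"rz":0},{"tx":0,"ty":-0.005,"tz":0,"rx":0,"ry":0,"rz":0},{"tx":0,"ty":-0.005,"tz":0,"rx":0,"ry":0,"rz":0},{"tx":0,"ty":-0.005,"tz":0,"rx":0,"ry":0,"rz":0},{"tx":0,"ty":-0.005,"tz":0,"rx":0,"ry":0,"rz":0},{"tx":0,"ty":-0.005,"tz":0,"rx":0,"ry":0,"rz":0},{"tx":0,"ty":-0.005,"tz":0,"rx":0,"ry":0,"rz":0},{"tx":0,"ty":-0.005,"tz":0,"rx":0,"ry":0,"rz":0},{"tx":0,"ty":-0.005,"tz":0,"rx":0,"ry":0,"rz":0},{"tx":0,"ty":-0.005,"tz":0,"rx":0,"ry":0,"rz":0},{"tx":0,"ty":-0.005,"tz":0,"rx":0,"ry":0,"rz":0}]'
python3 -m handwheel '[{"tx":0,"ty":-0.005,"tz":0,"rx":0,"ry":0,"rz":0},{"tx":0,"ty":-0.005,"tz":0,"rx":0,"ry":0,"rz":0},{"tx":0,"ty":-0.005,"tz":0,"rx":0,"ry":0,"rz":0},{"tx":0,"ty":-0.004,"tz":0,"rx":0,"ry":0,"rz":0},{"tx":0,"ty":-0.003,"tz":0,"rx":0,"ry":0,"rz":0}]'
python3 -m handwheel '[{"tx":0,"ty":-0.001,"tz":0,"rx":0,"ry":0,"rz":0},{"tx":0,"ty":-0.001,"tz":0,"rx":0,"ry":0,"rz":0}]'
python3 -m handwheel '[{"tx":0,"ty":-0.001,"tz":0,"rx":0,"ry":0,"rz":0},{"tx":0,"ty":-0.001,"tz":0,"rx":0,"ry":0,"rz":0}]'
python3 -m handwheel '[{"tx":0,"ty":-0.001,"tz":0,"rx":0,"ry":0,"rz":0},{"tx":0,"ty":-0.001,"tz":0,"rx":0,"ry":0,"rz":0}]'
} | python3 rd.py
```

```text
28.4 s 0.2 x -0.5 z 86.6 | Fs -2.0 Fx -9.2 Fz 17.6 w 59.3 g 34.0
29.02 s 22.4 x -0.5 z 86.7 | Fs -2.3 Fx -9.8 Fz 17.3 w 59.4 g 34.1
29.28 s 24.4 x -0.6 z 86.6 | Fs -1.9 Fx -10.1 Fz 17.5 w 59.2 g 34.1
29.52 s 26.3 x -0.6 z 86.7 | Fs -1.9 Fx -9.2 Fz 17.6 w 59.4 g 34.1
29.78 s 28.3 x -0.6 z 86.7 | Fs -1.1 Fx -10.5 Fz 17.9 w 59.3 g 34.1
```

Plenty of time is left, so I'll step finely over the edge and then on to the middle.

```bash
{
python3 -m handwheel '[{"tx":0,"ty":-0.001,"tz":0,"rx":0,"ry":0,"rz":0}]'
python3 -m handwheel '[{"tx":0,"ty":-0.001,"tz":0,"rx":0,"ry":0,"rz":0}]'
python3 -m handwheel '[{"tx":0,"ty":-0.001,"tz":0,"rx":0,"ry":0,"rz":0}]'
python3 -m handwheel '[{"tx":0,"ty":-0.001,"tz":0,"rx":0,"ry":0,"rz":0}]'
python3 -m handwheel '[{"tx":0,"ty":-0.001,"tz":0,"rx":0,"ry":0,"rz":0}]'
python3 -m handwheel '[{"tx":0,"ty":-0.001,"tz":0,"rx":0,"ry":0,"rz":0}]'
python3 -m handwheel '[{"tx":0,"ty":-0.001,"tz":0,"rx":0,"ry":0,"rz":0}]'
python3 -m handwheel '[{"tx":0,"ty":-0.001,"tz":0,"rx":0,"ry":0,"rz":0}]'
python3 -m handwheel '[{"tx":0,"ty":-0.003,"tz":0,"rx":0,"ry":0,"rz":0},{"tx":0,"ty":-0.003,"tz":0,"rx":0,"ry":0,"rz":0},{"tx":0,"ty":-0.002,"tz":0,"rx":0,"ry":0,"rz":0}]'
} | python3 rd.py
```

```text
29.9 s 29.3 x -0.6 z 86.6 | Fs -2.6 Fx -10.4 Fz 17.4 w 59.2 g 34.1
30.02 s 30.3 x -0.6 z 86.6 | Fs -2.1 Fx -11.4 Fz 16.9 w 59.1 g 34.2
30.15 s 31.3 x -0.6 z 86.6 | Fs -2.6 Fx -9.0 Fz 17.0 w 59.7 g 34.2
30.28 s 32.3 x -0.5 z 86.6 | Fs -2.6 Fx -10.6 Fz 17.7 w 59.4 g 34.2
30.4 s 32.9 x -0.6 z 86.6 | Fs -4.1 Fx -10.5 Fz 16.6 w 59.3 g 34.1
30.52 s 33.4 x -0.6 z 86.7 | Fs -5.4 Fx -10.4 Fz 17.3 w 59.2 g 34.1
30.65 s 33.9 x -0.5 z 86.6 | Fs -7.5 Fx -11.4 Fz 17.5 w 59.2 g 34.1
30.78 s 34.3 x -0.6 z 86.6 | Fs -8.2 Fx -10.0 Fz 16.4 w 59.3 g 34.1
31.15 s 40.9 x -0.6 z 86.7 | Fs -10.6 Fx -10.3 Fz 16.0 w 59.1 g 34.1
```

```bash
{
python3 -m handwheel '[{"tx":0,"ty":-0.002,"tz":0,"rx":0,"ry":0,"rz":0},{"tx":0,"ty":-0.002,"tz":0,"rx":0,"ry":0,"rz":0},{"tx":0,"ty":-0.002,"tz":0,"rx":0,"ry":0,"rz":0},{"tx":0,"ty":-0.002,"tz":0,"rx":0,"ry":0,"rz":0},{"tx":0,"ty":0,"tz":0,"rx":0,"ry":0,"rz":0}]'
python3 -m handwheel '[{"tx":0,"ty":0.002,"tz":0,"rx":0,"ry":0,"rz":0},{"tx":0,"ty":0.001,"tz":0,"rx":0,"ry":0,"rz":0},{"tx":0,"ty":0,"tz":0,"rx":0,"ry":0,"rz":0}]'
} | python3 rd.py
```

```text
31.78 s 49.8 x -0.6 z 86.7 | Fs -8.8 Fx -10.3 Fz 17.7 w 59.3 g 34.2
32.15 s 49.4 x -0.6 z 86.7 | Fs -2.1 Fx -10.8 Fz 18.1 w 59.8 g 34.3
```

```bash
{
python3 -m handwheel '[{"tx":0,"ty":0.002,"tz":0,"rx":0,"ry":0,"rz":0},{"tx":0,"ty":0.002,"tz":0,"rx":0,"ry":0,"rz":0},{"tx":0,"ty":0.002,"tz":0,"rx":0,"ry":0,"rz":0},{"tx":0,"ty":0,"tz":0,"rx":0,"ry":0,"rz":0}]'
} | python3 rd.py
```

```text
32.65 s 47.4 x -0.6 z 86.7 | Fs 7.2 Fx -11.4 Fz 19.9 w 59.4 g 34.6
```

```bash
{
python3 -m handwheel '[{"tx":0,"ty":-0.002,"tz":0,"rx":0,"ry":0,"rz":0},{"tx":0,"ty":-0.001,"tz":0,"rx":0,"ry":0,"rz":0},{"tx":0,"ty":0,"tz":0,"rx":0,"ry":0,"rz":0}]'
python3 -m handwheel '[{"tx":0,"ty":0,"tz":0,"rx":0,"ry":0,"rz":0},{"tx":0,"ty":0,"tz":0,"rx":0,"ry":0,"rz":0},{"tx":0,"ty":0,"tz":0,"rx":0,"ry":0,"rz":0},{"tx":0,"ty":0,"tz":0,"rx":0,"ry":0,"rz":0},{"tx":0,"ty":0,"tz":0,"rx":0,"ry":0,"rz":0}]' 1
python3 -m handwheel '[{"tx":0,"ty":0,"tz":-0.02,"rx":0,"ry":0,"rz":0},{"tx":0,"ty":0,"tz":-0.05,"rx":0,"ry":0,"rz":0},{"tx":0,"ty":0,"tz":-0.05,"rx":0,"ry":0,"rz":0},{"tx":0,"ty":0,"tz":-0.05,"rx":0,"ry":0,"rz":0},{"tx":0,"ty":0,"tz":0,"rx":0,"ry":0,"rz":0}]'
} | python3 rd.py
python3 - <<'E'
from station import arm
from h import *
u=np.array([.1401,.9901]);cc=np.array([.5708,-.1990])
c=arm.get_calibration("wrist")
p,d=arm.grab_frame("wrist");np.savez("w7.npz",p=p,d=d,**c);cv2.imwrite("pics/w7.png",p[:,:,::-1])
W=cloud(np.load("w7.npz"));S=(W[...,:2]-cc)@u
q=W[(d>0)&(W[...,2]>.083)&(W[...,2]<.096)&(abs(S-.047)<.03)&(abs(W[...,0]-.577)<.03)];o,r=cv2.minEnclosingCircle((q[:,:2]*1000).astype(np.float32));print(o,r,'s',(np.array(o)/1000-cc)@u)
top=((d>0)&(abs(W[...,2]-.052)<.003)).astype(np.uint8);n,l,st,_=cv2.connectedComponentsWithStats(top)
for i in range(1,n):
    if st[i,4]>300: q=W[l==i];a=cv2.minAreaRect((q[:,:2]*1000).astype(np.float32));print(a,'s',(np.array(a[0])/1000-cc)@u)
E
```

```text
33.02 s 47.8 x -0.6 z 86.6 | Fs 0.3 Fx -10.7 Fz 17.9 w 59.3 g 34.4
33.65 s 47.4 x -0.2 z 81.9 | Fs -0.3 Fx 0.0 Fz 1.0 w 85.3 g 0.0
34.28 s 47.0 x 2.0 z 259.0 | Fs -0.1 Fx 0.7 Fz -0.8 w 85.6 g 0.0
(577.0360107421875, -150.09730529785156) 11.930896759033203 s 0.04929222312957764
((550.822265625, -346.9266357421875), (18.783512115478516, 74.53905487060547), 81.76789855957031) s -0.14926104263427734
((591.0556030273438, -50.389190673828125), (18.02878189086914, 75.96833801269531), 82.13630676269531) s 0.14997737229797364
```

View pics/w7.png

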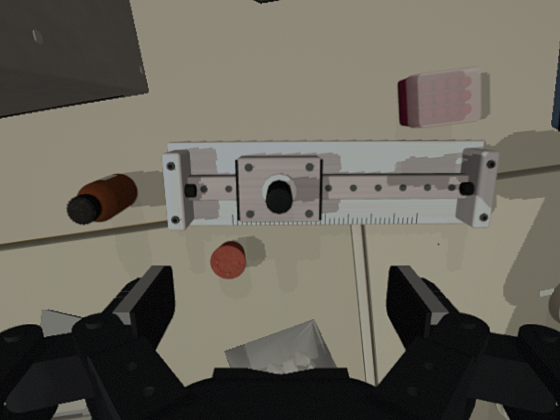

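The wrist view shows the carriage standing free, with the post at (279,195). The bottle (100,200), stopper (228,260) and box (440,97) all stand where they were. The fingers are open and 0.17 m clear, so I'm handing in.

```bash
python3 -c "
from station import arm
print(arm.hand_in())"
```

```text
the job is handed in; nothing more can be done
None
```

I stroked the carriage gently to the left stop, then the right, and left it released in the middle of the tight spot, about 48 mm left of mid travel (good to 1–2 mm); the fingers never closed fully on the post, so I drove it from a part-open grip, and the bottle, stopper and box were not touched.

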